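# Set out the stain standards by shade in the comparison stand

## Task

Set the four red-tinted sealed glass vials out in the white comparison stand in order of shade, one to each seat: the palest next to the pale buffer bottle with the blue cap, then darker and darker, with the darkest next to the amber stock bottle with the black cap. They are glass, so set each one down rather than dropping it and knock none over; each must stand upright, right down in its seat. Leave the two bottles standing where they are.

Things in the scene. Friction and masses are not known exactly. Their poses are not given: they have to be found in the camera images.
- vial_faint_mid (a point): A crimp-sealed glass vial, round and upright, 74 mm tall: straight body 36 mm in diameter for the lowest 46 mm, then a shoulder and a 20 mm silver crimp cap with a grey dot; 70 g. Palest of the four: glass almost white, with a faint cream blush. Site: on its axis, 37 mm above its underside; z along the axis. It starts standing on the worktop.
- vial_pink_mid (a point): A crimp-sealed glass vial, round and upright, 74 mm tall: straight body 36 mm in diameter for the lowest 46 mm, then a shoulder and a 20 mm silver crimp cap with a grey dot; 70 g. Second: light pink glass. Site: on its axis, 37 mm above its underside; z along the axis. It starts standing on the worktop.
- vial_red_mid (a point): A crimp-sealed glass vial, round and upright, 74 mm tall: straight body 36 mm in diameter for the lowest 46 mm, then a shoulder and a 20 mm silver crimp cap with a grey dot; 70 g. Third: strong rose-red glass. Site: on its axis, 37 mm above its underside; z along the axis. It starts standing on the worktop.
- vial_wine_mid (a point): A crimp-sealed glass vial, round and upright, 74 mm tall: straight body 36 mm in diameter for the lowest 46 mm, then a shoulder and a 20 mm silver crimp cap with a grey dot; 70 g. Darkest: very dark wine-red, nearly black glass. Site: on its axis, 37 mm above its underside; z along the axis. It starts standing on the worktop.
- stand: Fixed white stand: grey rail, 70x264 mm, top 18 mm above the worktop, with 4 round seats (46 mm bore, 13 mm deep, floor 5 mm above worktop); white screen 82 mm high, 67 mm behind the seats. Origin: middle of the row, at worktop height; x to the screen, away from the robot, y along the row. Seat centres on the y axis at -96, -32, 32, 96 mm. A seated vial's point is 42 mm above the origin's level.
- buffer_bottle: Buffer bottle: clear and whitish with a blue screw cap, 56 mm in diameter, 105 mm tall. Stands loose on the worktop, in line with the row of seats, beyond one end of the stand (either end), about 0.2 m from its middle; the amber stock bottle is beyond the other end. Marks that end of the series; not to be moved. Origin: centre of its underside.
- stock_bottle: Stock bottle: amber with a black screw cap, 48 mm in diameter, 88 mm tall. Stands loose on the worktop, in line with the row of seats, beyond one end of the stand (either end), about 0.2 m from its middle; the pale buffer bottle is beyond the other end. Marks that end of the series; not to be moved. Origin: centre of its underside.
There are look-alikes about, which are no part of the job. Of the things that look like the part that bears vial_wine_mid, the middle-sized one is meant.

How it is judged:
At the end, for the whole second after the job is handed in: All four vials stand released and at rest, upright (0.1 rad), within 10 mm of a seat's centre and down on its floor (4 mm), palest nearest the buffer bottle, then light pink, rose red, darkest nearest the stock bottle; both bottles stand within 25 mm of their start (((y of buffer_bottle in the frame of stand above 0.1 m and y of vial_faint_mid in the frame of stand between 0.086 and 0.106 m and y of vial_pink_mid in the frame of stand between 0.022 and 0.042 m and y of vial_red_mid in the frame of stand between -0.042 and -0.022 m and y of vial_wine_mid in the frame of stand between -0.106 and -0.086 m) or (y of buffer_bottle in the frame of stand below -0.1 m and y of vial_faint_mid in the frame of stand between -0.106 and -0.086 m and y of vial_pink_mid in the frame of stand between -0.042 and -0.022 m and y of vial_red_mid in the frame of stand between 0.022 and 0.042 m and y of vial_wine_mid in the frame of stand between 0.086 and 0.106 m)) and x of vial_faint_mid in the frame of stand between -0.01 and 0.01 m and z of vial_faint_mid in the frame of stand between 0.038 and 0.046 m and angle between each of vial_faint_mid, vial_pink_mid, vial_red_mid, vial_wine_mid, buffer_bottle, stock_bottle's own z axis and vertical below 0.1 rad and linear speed of each of vial_faint, vial_pink, vial_red, vial_wine below 0.02 m/s and contact force between each of vial_faint, vial_pink, vial_red, vial_wine and the fingers below 0.05 N and x of vial_pink_mid in the frame of stand between -0.01 and 0.01 m and z of vial_pink_mid in the frame of stand between 0.038 and 0.046 m and x of vial_red_mid in the frame of stand between -0.01 and 0.01 m and z of vial_red_mid in the frame of stand between 0.038 and 0.046 m and x of vial_wine_mid in the frame of stand between -0.01 and 0.01 m and z of vial_wine_mid in the frame of stand between 0.038 and 0.046 m and distance of each of buffer_bottle, stock_bottle from where it was at the start of the episode below 0.025 m); the robot touches nothing.
It fails at once if a vial is knocked over (tilted more than 0.7 rad) (angle between any of vial_faint_mid, vial_pink_mid, vial_red_mid, vial_wine_mid's own z axis and vertical above 0.7 rad).
It fails at once if a vial is dropped or thrown: moves faster than 0.8 m/s (a fall of over 3 cm) while not held ((contact force between vial_faint and the fingers below 0.05 N and linear speed of vial_faint above 0.8 m/s) or (contact force between vial_pink and the fingers below 0.05 N and linear speed of vial_pink above 0.8 m/s) or (contact force between vial_red and the fingers below 0.05 N and linear speed of vial_red above 0.8 m/s) or (contact force between vial_wine and the fingers below 0.05 N and linear speed of vial_wine above 0.8 m/s)).
It fails at once if a bottle is knocked over or pushed more than 25 mm (distance of any of buffer_bottle, stock_bottle from where it was at the start of the episode above 0.025 m or angle between any of buffer_bottle, stock_bottle's own z axis and vertical above 0.5 rad).
It also fails if it takes over 96 s, if anything falls off the work surface, if the arm or the gripper's body presses on something with over 40 N, if the wrist force passes 120 N, or if a joint passes its speed limit or range.

## Robot

A 7-joint arm with a two-finger parallel gripper is mounted at the origin on a cart in front of the work surface, level with it; the furniture and walls round the work are solid. World frame = base frame: x ahead of the robot, y to its left, z up, the work surface at z = 0. Lengths are in m, angles in rad, forces in N, time in s.
With the tool pointing down it reaches from about 0.425 to 0.875 m from the base axis. Payload 4.7 kg.
Tool frame: the origin (TCP) lies midway between the tips of the shut fingers; the grasp point (between the pads) lies 19 mm behind it; z points along the fingers, y is the line along which they close (so a half turn about z gives the same grasp; the last joint's range is limited). The gripper opens to 85 mm and grips with 20 to 120 N. Pads are 22 mm wide; open, the fingers measure 114 mm over their backs; the gripper's body (76 mm by 85 mm) begins 54 mm behind the grasp point. The pads swing forward as they close: fully open they stand 13 mm farther back than shut.
Start: joints at [-1.301, 0.321, -0.07, 1.45, 0.023, 1.371, -0.057], TCP at [0.164, 0.629, 0.231] pointing down, gripper open.
Joint ranges: [-2.86, 2.86], [-0.3, 2.09], [-1.38, 1.24], [0.06, 2.45], [-1.56, 4.7], [0.09, 2.05], [-2.69, 2.69]. Speed limits (rad/s): [2.57, 2.57, 3.14, 3.14, 3.14, 3.14, 3.14].

## Interface

Orientations are given as a unit quaternion [w, x, y, z].
In Python, from rig import manip, get_image, calibration, ticket gives the robot as it stands. The module is installed in compiled form; this text tells all that it offers.
- The arm moves only by the tool step_arm, never from a script. Its arguments are lists of equal length, an entry for each row: "delta_pos": the shift along the world's x, y, z normalised to -1 to 1, where 1 is 0.1 m, a list of three; "yaw": the turn about the world's z normalised to -1 to 1, where 1 is 90 degrees; "claw": the closure, from -1 (fully open) to 1 (shut). A call has 1 to 20 rows; each row is the pose to reach, as a shift and turn from the pose commanded when the call began; what a row does not reach only later rows make up. A row lasts 1/8 s, in which the tool goes at most 62.5 mm and 10.7 degrees, less where a joint would pass 70% of its speed; a pose out of reach is approached as far as the arm can. A call with a number of a shift or a turn outside -1 to 1 is refused whole. A call with a gripper value outside its range is refused whole. The fingers move at their own pace and stop on an object; "newtons" is the grip in N (left out, the last holds). Time passes only in rows, so rows that repeat a pose let the fingers close. It gives the time, the measured TCP pose, the force, the opening and the grip force at its end, in the units of the state.
- manip.get_obs(): the state, without advancing time (a new reading comes with each control period).
- get_image(name): name is "scene" or "top"; returns (picture, depth): 480x640x3 uint8, red, green, blue; 480x640 float32, m along the optical axis (not along the pixel's ray), 0 where there is no reading.
- calibration(name): a dict with "fov_y" (degrees; the focal length in pixels is half the picture's height over the tangent of half this angle, whatever the lens; pixels are square), "cx", "cy" (the principal point, pixels), "D" ([k1, k2, p1, p2, k3] as OpenCV has them; the pictures are not rectified), "eye" and "rotation" of the camera in the world. Camera axes: x right, y down, z forward; pixel columns grow to the right and rows downward; lengths in m; the calibration is good to about 2 mm. A picture is of the moment at which its call begins. calibration takes no time and is no camera call.
- ticket.close_job(): hands the job in; it is judged then, once.
The state is a dict: "time": time; "joints": joint angles; "dq": joint speeds; "joint_efforts": joint torques, N m; "eef_pos": TCP position; "tool_rot": TCP orientation; "wrist_force": force on the tool from outside, world axes, zero at the start; "wrist_torque": the same for the moment, N m; "gripper_width": finger opening in m; "grip_force": force on a finger pad.
Only numpy, scipy, OpenCV 4.12 (cv2) and the standard library are available. Lean on these libraries where they do the work, as an engineer would, in place of code of your own. Each camera call takes 0.05 s, during which the arm holds its last target. There are 200 camera calls.

## Working session

There is one attempt and no reset: what is moved stays moved. The work goes in short steps, Python scripts to look and compute and a tool call to move; the robot and the scene stay as the last step left them, time stands still between calls to the robot, and variables do not carry over. Pictures are saved under pics/ and viewed, at most 14 in all, crops included, and the job is handed in when it is done.

Besides the shell and the picture viewer there is one more tool, called after ">>>" by a JSON object that holds its "api" and its "payload", one argument or row to a line. step_arm: Moves the arm, as the interface text tells. Scaled input: -1 to 1 covers 0.1 m each way for a shift and 90 degrees each way for a turn. Its arguments: {"type":"object","properties":{"delta_pos":{"type":"array","items":{"type":"array","items":{"type":"number"}}},"yaw":{"type":"array","items":{"type":"number"}},"claw":{"type":"array","items":{"type":"number"}},"newtons":{"type":"number"}},"required":["delta_pos","yaw","claw"]}

```bash
mkdir -p pics; cat > h.py <<'E'
import numpy as np, cv2
from rig import manip, get_image, calibration, ticket
def grab(n):
    im,d=get_image(n); np.savez(f'{n}.npz',im=im,d=d); return im,d
def load(n):
    z=np.load(f'{n}.npz'); return z['im'],z['d']
def K(n):
    c=calibration(n); f=240/np.tan(np.radians(c['fov_y'])/2)
    return np.array([[f,0,c['cx']],[0,f,c['cy']],[0,0,1.]]),np.array(c['D'],float),np.array(c['eye']),np.array(c['rotation'])
def rays(n,uv):
    k,D,e,R=K(n); p=cv2.undistortPoints(np.array(uv,float).reshape(-1,1,2),k,D).reshape(-1,2)
    if R.shape!=(3,3): print('rot',R)
    return e,np.c_[p,np.ones(len(p))]@R.T
def atz(n,uv,z):
    e,r=rays(n,uv); return e+r*((z-e[2])/r[:,2])[:,None]
def cloud(n,d):
    v,u=np.mgrid[:480,:640]; e,r=rays(n,np.c_[u.ravel(),v.ravel()])
    return (e+r*d.reshape(-1,1)).reshape(480,640,3)
E
python3 - <<'E'
from h import *
for n in('scene','top'):
    im,d=grab(n); cv2.imwrite(f'pics/{n}0.png',im[:,:,::-1]); c=calibration(n);print(n,c)
print(manip.get_obs())
E
```

```text
scene {'fov_y': 44.211055079313496, 'cx': 324.22797573210335, 'cy': 235.63865336800103, 'D': array([-0.0675172,  0.       ,  0.       ,  0.       ,  0.       ]), 'eye': array([-0.37320636, -0.59140976,  0.58488445]), 'rotation': array([-0.46453928,  0.7523371 , -0.39205366,  0.25394109])}
top {'fov_y': 46.51710814622565, 'cx': 321.29079941415637, 'cy': 236.37122401625177, 'D': array([-0.0383554,  0.       ,  0.       ,  0.       ,  0.       ]), 'eye': array([0.27839155, 0.01555652, 1.23871119]), 'rotation': array([ 0.07714374, -0.69782032,  0.70773106, -0.07881874])}
{'time': 0.1, 'joints': array([-1.30091518,  0.32175526, -0.07011415,  1.45156397,  0.02259022,
        1.37082596, -0.05688632]), 'dq': array([-1.80843052e-03, -1.71929242e-03, -5.98229754e-04, -2.44452456e-03,
       -7.33880699e-05,  1.50502347e-03, -1.53093007e-03]), 'joint_efforts': array([ 8.19041065e-05, -4.94880295e+01, -3.83873284e-01, -3.15209556e+01,
        1.32196731e-02,  7.54606241e-03,  4.99833646e-06]), 'eef_pos': array([0.164351  , 0.62836581, 0.23032346]), 'tool_rot': array([-7.45400867e-05,  1.27508581e-01,  9.91837075e-01, -8.79450584e-04]), 'wrist_force': array([-0.53429177, -0.34147325, -0.45268891]), 'wrist_torque': array([-0.00777329,  0.01069681, -0.00448403]), 'grip_force': 0.0, 'gripper_width': 0.08519604877398594}
```

View pics/scene0.png

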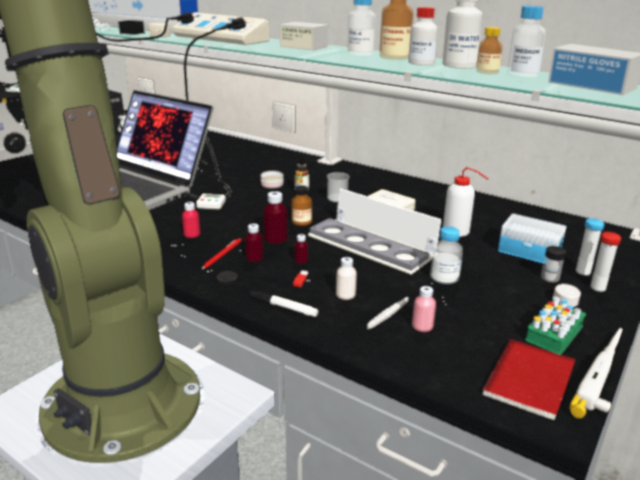

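View pics/top0.png

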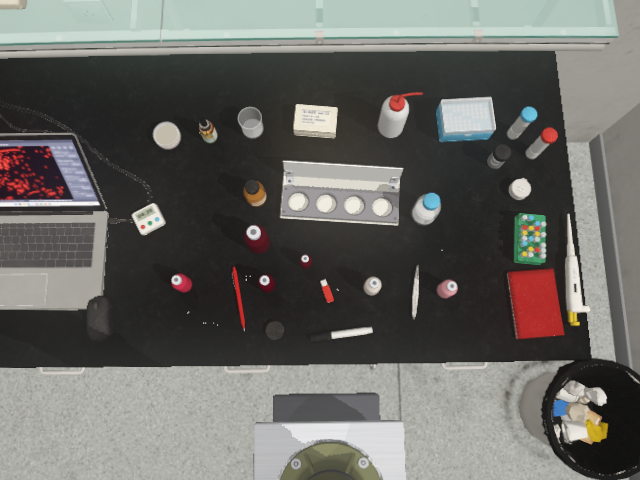

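The pictures show the stand at top (340,203), the buffer bottle on its right (428,208) and the stock bottle on its left (255,192). The rose vial is at (181,283), faint at (373,286) and pink at (447,288). There are three wine look-alikes: large (257,237), middle (267,284) and small (306,260). The middle-sized one at (267,284) is meant. I'll confirm in a crop and measure.

```bash
python3 - <<'E'
from h import *
from scipy.spatial.transform import Rotation as Ro
import h
def K2(n,_K=h.K):
    k,D,e,q=_K(n); return k,D,e,Ro.from_quat(np.r_[q[1:],q[0]]).as_matrix()
h.K=K2
im,d=load('top'); P=cloud('top',d)
print('table z',P[300,340],'view dir')
for n,(u,v) in dict(rose=(181,283),wineL=(257,237),wineM=(267,284),wineS=(306,260),faint=(373,286),pink=(447,288),stock=(255,192),buf=(428,208)).items():
    w=P[v-22:v+22,u-22:u+22].reshape(-1,3); zt=np.percentile(w[:,2],99.5); m=w[:,2]>zt-.006
    print(n,'ztop',zt.round(4),'cap c',(w[m].min(0)/2+w[m].max(0)/2).round(4),'ext',np.ptp(w[m],0).round(4), 'n',m.sum(), 'body ext',np.ptp(w[w[:,2]>.015],0).round(3))
a=cv2.resize(im[170:310,160:300],None,fx=4,fy=4,interpolation=cv2.INTER_CUBIC)
b=cv2.resize(im[150:240,265:415],(800,480),interpolation=cv2.INTER_CUBIC)
cv2.imwrite('pics/wine.png',cv2.resize(im[170:310,160:320],(800,600)[:2] and (640,560),interpolation=cv2.INTER_CUBIC)[:,:,::-1])
cv2.imwrite('pics/stand.png',b[:,:,::-1])
E
sed -i 's/    return np.array(\[\[f,0/    from scipy.spatial.transform import Rotation as Ro\n    q=np.array(c["rotation"]); c["rotation"]=Ro.from_quat(np.r_[q[1:],q[0]]).as_matrix()\n&/' h.py
```

```text
table z [ 0.41155249 -0.02886948 -0.00087825] view dir
rose ztop 0.0771 cap c [0.3687 0.1722 0.655 ] ext [0.1806 0.3132 1.1675] n 65 body ext [0.189 0.319 1.223]
wineL ztop 0.112 cap c [0.4177 0.0906 0.6724] ext [0.2786 0.15   1.1326] n 97 body ext [0.29  0.162 1.223]
wineM ztop 0.0781 cap c [0.3674 0.0784 0.6554] ext [0.178  0.1257 1.1665] n 57 body ext [0.186 0.133 1.223]
wineS ztop 0.0595 cap c [0.391  0.0343 0.6462] ext [0.2251 0.0375 1.185 ] n 46 body ext [0.231 0.045 1.222]
faint ztop 1.2387 cap c [0.2784 0.0156 1.2387] ext [0. 0. 0.] n 14 body ext [0.177 0.132 1.223]
pink ztop 0.0769 cap c [ 0.3582 -0.1268  0.6548] ext [0.1596 0.2847 1.1678] n 59 body ext [0.168 0.292 1.223]
stock ztop 0.0918 cap c [0.4715 0.0949 0.6623] ext [0.3863 0.1586 1.1529] n 118 body ext [0.395 0.168 1.223]
buf ztop 1.2387 cap c [0.2784 0.0156 1.2387] ext [0. 0. 0.] n 12 body ext [0.355 0.265 1.224]
```

View pics/wine.png

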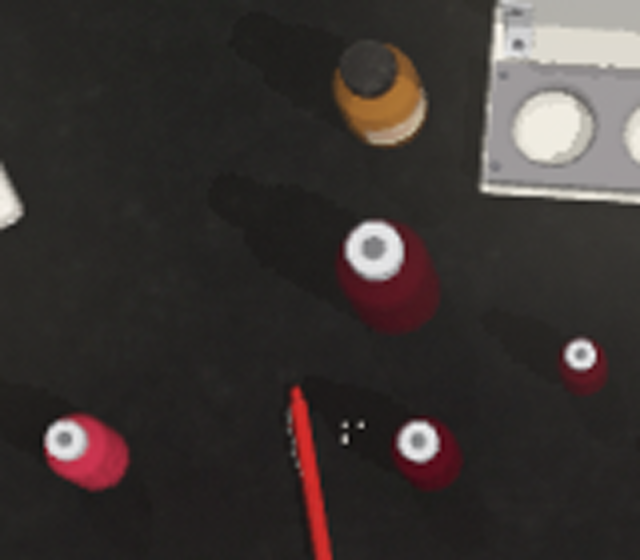

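View pics/stand.png

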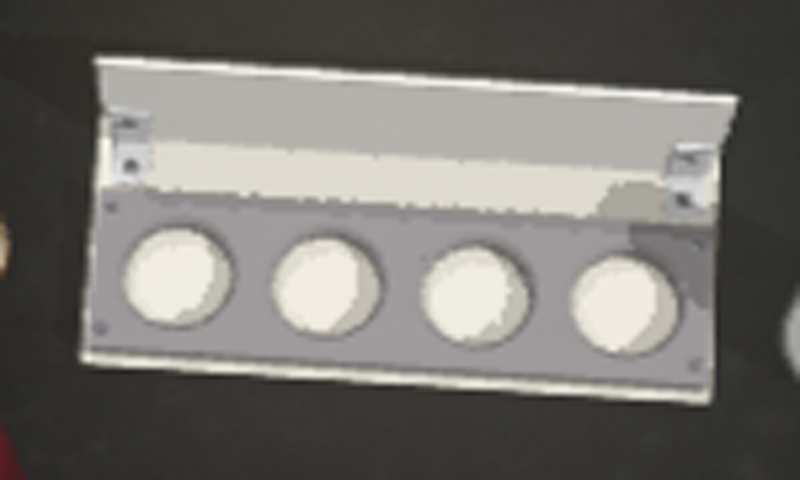

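The crop confirms the middle wine vial: cap at about (264.5,280), top height about 75 mm, against 112 mm and 58 mm for the other two. Seat rims are at crop (178,277), (326,285), (475,295) and (625,303). Now the positions.

```bash
python3 - <<'E'
from h import *
im,d=load('top'); P=cloud('top',d); P[d==0]=np.nan
v0,u0=np.mgrid[:480,:640]
for n,(u,v) in dict(rose=(178,281),wineM=(265,281),faint=(373,284),pink=(447,286),stock=(253,188),buf=(431,203)).items():
    s=np.s_[v-20:v+20,u-20:u+20]; w=P[s]; z=w[...,2]; z=np.where(z<.2,z,np.nan); zt=np.nanpercentile(z,99.3); m=z>zt-.008
    c=u0[s][m].mean(),v0[s][m].mean()
    zz={'stock':.088,'buf':.105}.get(n,.074)
    q=atz('top',[c],zz)[0]
    print(n,'zt',zt.round(4),'px',np.round(c,1),'n',m.sum(),'pos',q.round(4),'cloud',w[m].mean(0).round(4),'r',np.hypot(*q[:2]).round(3))
s=np.array([[178.5,277.5],[326.5,285.5],[475.5,295],[625,303.5]]); s=(s+.5)/5.3333-.5+[265,150]
q=atz('top',s,.018)[:,:2]; print(q.round(4),np.hypot(*q.T).round(3),np.linalg.norm(np.diff(q,axis=0),axis=1))
c=q.mean(0); t=(q[0]-q[3]); t/=np.linalg.norm(t); print('c',c,'yaw',np.degrees(np.arctan2(-t[0],t[1])))
for k in(96,32,-32,-96): print((c+t*k/1000).round(4))
x=P[180:225,290:395]; print('rail z',np.nanmedian(x[...,2]))
E
```

```text
rose zt 0.0757 px [175.7 279.9] n 71 pos [0.4505 0.319  0.074 ] cloud [0.4506 0.3191 0.0734] r 0.552
wineM zt 0.0758 px [264.4 280.2] n 69 pos [0.4473 0.1319 0.074 ] cloud [0.4474 0.1319 0.0733] r 0.466
faint zt 0.0757 px [374.1 283. ] n 68 pos [ 0.4382 -0.0985  0.074 ] cloud [ 0.4383 -0.0985  0.0733] r 0.449
pink zt 0.075 px [451.3 286.1] n 64 pos [ 0.4292 -0.2607  0.074 ] cloud [ 0.4293 -0.2609  0.0732] r 0.502
stock zt 0.0905 px [251.6 186. ] n 150 pos [0.6504 0.1598 0.088 ] cloud [0.6506 0.1599 0.0872] r 0.67
buf zt 0.107 px [431.8 200.6] n 214 pos [ 0.6074 -0.2238  0.105 ] cloud [ 0.6077 -0.224   0.1038] r 0.647
[[ 0.6343  0.0623]
 [ 0.6299 -0.0007]
 [ 0.6248 -0.064 ]
 [ 0.6202 -0.1276]] [0.637 0.63  0.628 0.633] [0.06316402 0.06355224 0.06370161]
c [ 0.62729774 -0.03249754] yaw -4.253568810721823
[0.6344 0.0632]
[ 6.297e-01 -6.000e-04]
[ 0.6249 -0.0644]
[ 0.6202 -0.1282]
rail z 0.007842725871432643
```

>>> {"api": "step_arm", "payload": {
  "delta_pos": [
    [0.36,-0.4,0],
    [0.72,-0.78,0],
    [0.72,-0.78,0]
  ],
  "yaw": [-0.11,-0.22,-0.22],
  "claw": [-0.4,-0.4,-0.4],
  "newtons": 25
}}

```text
time: 0.48
eef_pos: [0.2416, 0.5472, 0.2313]
tool_rot: [0.001, 0.301, 0.954, -0.001]
wrist_force: [0.3, 0.1, -0.2]
gripper_width: 0.0594
grip_force: 0.0
```

>>> {"api": "step_arm", "payload": {
  "delta_pos": [
    [0.36,-0.4,0],
    [0.72,-0.78,0],
    [0.72,-0.78,0]
  ],
  "yaw": [-0.11,-0.22,-0.22],
  "claw": [-0.4,-0.4,-0.4]
}}

```text
time: 0.85
eef_pos: [0.3123, 0.4696, 0.2314]
tool_rot: [0.001, 0.459, 0.888, -0.0]
wrist_force: [0.5, -0.1, -0.2]
gripper_width: 0.0597
grip_force: 0.0
```

>>> {"api": "step_arm", "payload": {
  "delta_pos": [
    [0.36,-0.4,0],
    [0.72,-0.78,0],
    [0.72,-0.78,0]
  ],
  "yaw": [-0.11,-0.22,-0.22],
  "claw": [-0.4,-0.4,-0.4]
}}

```text
time: 1.23
eef_pos: [0.3833, 0.3921, 0.2313]
tool_rot: [0.001, 0.605, 0.797, -0.0]
wrist_force: [-0.2, 1.4, -0.5]
gripper_width: 0.0597
grip_force: 0.0
```

>>> {"api": "step_arm", "payload": {
  "delta_pos": [
    [0.35,-0.38,0],
    [0.7,-0.76,0],
    [0.7,-0.76,0],
    [0.7,-0.76,0],
    [0.7,-0.76,0]
  ],
  "yaw": [-0.11,-0.224,-0.224,-0.224,-0.224],
  "claw": [-0.4,-0.4,-0.4,-0.4,-0.4]
}}

```text
time: 1.85
eef_pos: [0.4489, 0.3212, 0.2311]
tool_rot: [-0.0, 0.731, 0.683, -0.0]
wrist_force: [-0.1, 0.5, -0.1]
gripper_width: 0.0599
grip_force: 0.0
```

>>> {"api": "step_arm", "payload": {
  "delta_pos": [
    [0.02,-0.02,-0.5],
    [0.02,-0.02,-1],
    [0.02,-0.02,-1]
  ],
  "yaw": [0,0,0],
  "claw": [-0.4,-0.4,-0.4]
}}

```text
time: 2.22
eef_pos: [0.4489, 0.3162, 0.1276]
tool_rot: [-0.0, 0.732, 0.682, -0.004]
wrist_force: [-0.4, 0.1, 0.3]
gripper_width: 0.0597
grip_force: 0.0
```

>>> {"api": "step_arm", "payload": {
  "delta_pos": [
    [0,0,-0.25],
    [0,0,-0.5],
    [0,0,-0.75],
    [0,0,-0.75],
    [0,0,-0.75]
  ],
  "yaw": [0,0,0,0,0],
  "claw": [-0.4,-0.4,-0.4,-0.4,-0.4]
}}

```text
time: 2.85
eef_pos: [0.4535, 0.3183, 0.0586]
tool_rot: [0.0, 0.732, 0.681, 0.002]
wrist_force: [0.1, 0.1, 0.0]
gripper_width: 0.0594
grip_force: 0.0
```

```bash
python3 - <<'E'
from h import *
for n in('scene','top'): grab(n)
a,_=load('scene'); b,_=load('top')
f=lambda x:cv2.resize(x,(400,400),interpolation=cv2.INTER_CUBIC)
cv2.imwrite('pics/rose1.png',np.hstack([f(a[130:290,130:290]),f(b[200:360,120:280])])[:,:,::-1])
E
```

```text
(no output)
```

View pics/rose1.png

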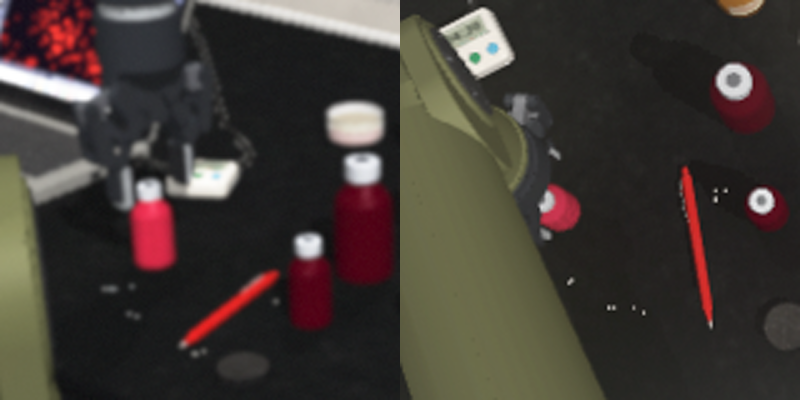

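The crop shows the fingers either side of the rose vial's cap, ready to go down. I'll descend and grip.

>>> {"api": "step_arm", "payload": {
  "delta_pos": [
    [0,0,0],
    [0,0,-0.2],
    [0,0,-0.41],
    [0,0,-0.41],
    [0,0,-0.41]
  ],
  "yaw": [0,0,0,0,0],
  "claw": [-0.4,-0.4,-0.4,-0.4,-0.4]
}}

```text
time: 3.58
eef_pos: [0.4531, 0.3172, 0.0163]
tool_rot: [0.0, 0.733, 0.681, 0.001]
wrist_force: [1.0, -0.1, 0.3]
gripper_width: 0.0598
grip_force: 0.0
```

>>> {"api": "step_arm", "payload": {
  "delta_pos": [
    [0,0,0],
    [0,0,0],
    [0,0,0],
    [0,0,0],
    [0,0,0],
    [0,0,0]
  ],
  "yaw": [0,0,0,0,0,0],
  "claw": [0.1,0.3,0.3,0.3,0.3,0.3]
}}

```text
time: 4.32
eef_pos: [0.4531, 0.3174, 0.0165]
tool_rot: [-0.0, 0.733, 0.681, 0.001]
wrist_force: [-1.8, 0.5, 6.2]
gripper_width: 0.0353
grip_force: 25.1
```

>>> {"api": "step_arm", "payload": {
  "delta_pos": [
    [0,0,0.3],
    [0,0,0.65],
    [0,0,1],
    [0,0,1]
  ],
  "yaw": [0,0,0,0],
  "claw": [0.3,0.3,0.3,0.3]
}}

```text
time: 4.82
eef_pos: [0.4544, 0.3182, 0.1184]
tool_rot: [0.0, 0.733, 0.681, 0.003]
wrist_force: [0.4, -0.4, -0.3]
gripper_width: 0.0351
grip_force: 25.3
```

>>> {"api": "step_arm", "payload": {
  "delta_pos": [
    [0.1,-0.2,0.35],
    [0.25,-0.45,0.7],
    [0.44,-0.79,0.9],
    [0.44,-0.79,0.9]
  ],
  "yaw": [0,0,0,0],
  "claw": [0.3,0.3,0.3,0.3]
}}

```text
time: 5.32
eef_pos: [0.499, 0.2342, 0.2062]
tool_rot: [0.001, 0.735, 0.678, 0.001]
wrist_force: [0.1, -0.5, 0.0]
gripper_width: 0.0349
grip_force: 25.3
```

>>> {"api": "step_arm", "payload": {
  "delta_pos": [
    [0.2,-0.4,0],
    [0.44,-0.79,0],
    [0.44,-0.79,0]
  ],
  "yaw": [0,0,0],
  "claw": [0.3,0.3,0.3]
}}

```text
time: 5.7
eef_pos: [0.5413, 0.1547, 0.2038]
tool_rot: [0.001, 0.735, 0.678, -0.001]
wrist_force: [-0.2, -0.1, -1.0]
gripper_width: 0.0352
grip_force: 25.3
```

>>> {"api": "step_arm", "payload": {
  "delta_pos": [
    [0.2,-0.4,0],
    [0.44,-0.79,0],
    [0.44,-0.79,0]
  ],
  "yaw": [0,0,0],
  "claw": [0.3,0.3,0.3]
}}

```text
time: 6.08
eef_pos: [0.5849, 0.0766, 0.204]
tool_rot: [0.0, 0.734, 0.679, -0.001]
wrist_force: [0.4, 0.3, -0.5]
gripper_width: 0.035
grip_force: 25.3
```

>>> {"api": "step_arm", "payload": {
  "delta_pos": [
    [0.2,-0.4,0],
    [0.44,-0.79,0],
    [0.44,-0.79,0],
    [0.44,-0.79,0],
    [0.44,-0.79,0],
    [0.44,-0.79,0]
  ],
  "yaw": [0,0,0,0,0,0],
  "claw": [0.3,0.3,0.3,0.3,0.3,0.3]
}}

```text
time: 6.82
eef_pos: [0.6281, 0.0026, 0.2052]
tool_rot: [-0.0, 0.732, 0.681, 0.0]
wrist_force: [0.8, 0.7, 0.2]
gripper_width: 0.0352
grip_force: 25.4
```

>>> {"api": "step_arm", "payload": {
  "delta_pos": [
    [0.02,-0.04,-0.4],
    [0.02,-0.04,-0.8],
    [0.02,-0.04,-1],
    [0.02,-0.04,-1]
  ],
  "yaw": [0,0,0,0],
  "claw": [0.3,0.3,0.3,0.3]
}}

```text
time: 7.32
eef_pos: [0.6295, -0.0026, 0.1042]
tool_rot: [-0.001, 0.732, 0.681, -0.001]
wrist_force: [1.1, 0.2, 1.0]
gripper_width: 0.0353
grip_force: 25.4
```

>>> {"api": "step_arm", "payload": {
  "delta_pos": [
    [0,0,-0.2],
    [0,0,-0.4],
    [0,0,-0.55],
    [0,0,-0.55],
    [0,0,-0.55],
    [0,0,-0.55]
  ],
  "yaw": [0,0,0,0,0,0],
  "claw": [0.3,0.3,0.3,0.3,0.3,0.3]
}}

```text
time: 8.07
eef_pos: [0.6312, -0.0032, 0.0512]
tool_rot: [0.001, 0.733, 0.681, 0.001]
wrist_force: [-0.7, -0.6, -0.4]
gripper_width: 0.0356
grip_force: 25.4
```

```bash
python3 - <<'E'
from h import *
for n in('scene','top'): grab(n)
a,_=load('scene'); b,_=load('top')
print(manip.get_obs()['eef_pos'])
cv2.imwrite('pics/seat1.png',np.hstack([cv2.resize(a[160:290,300:430],(400,400),interpolation=2),cv2.resize(b[140:240,290:390],(400,400),interpolation=2)])[:,:,::-1])
E
```

```text
[ 0.63098961 -0.00309607  0.0510466 ]
```

View pics/seat1.png

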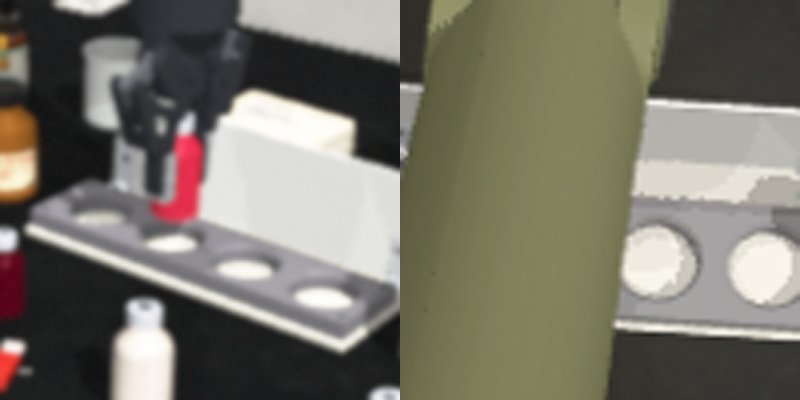

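The vial hangs above seat 2, about 30 mm up. I'll lower it slowly with a 1 mm correction.

>>> {"api": "step_arm", "payload": {
  "delta_pos": [
    [-0.01,0.01,-0.1],
    [-0.01,0.01,-0.17],
    [-0.01,0.01,-0.23],
    [-0.01,0.01,-0.29],
    [-0.01,0.01,-0.29],
    [-0.01,0.01,-0.29]
  ],
  "yaw": [0,0,0,0,0,0],
  "claw": [0.3,0.3,0.3,0.3,0.3,0.3]
}}

```text
time: 8.93
eef_pos: [0.6297, -0.0023, 0.0216]
tool_rot: [0.0, 0.733, 0.681, 0.0]
wrist_force: [-0.1, 0.8, 2.3]
gripper_width: 0.035
grip_force: 25.7
```

>>> {"api": "step_arm", "payload": {
  "delta_pos": [
    [0,0,0],
    [0,0,0],
    [0,0,0],
    [0,0,0],
    [0,0,0],
    [0,0,0]
  ],
  "yaw": [0,0,0,0,0,0],
  "claw": [0.05,-0.1,-0.2,-0.3,-0.3,-0.3]
}}

```text
time: 9.68
eef_pos: [0.6295, -0.0022, 0.0214]
tool_rot: [0.0, 0.733, 0.681, 0.0]
wrist_force: [-0.1, -0.9, 0.3]
gripper_width: 0.0553
grip_force: 0.0
```

>>> {"api": "step_arm", "payload": {
  "delta_pos": [
    [0,0,0.2],
    [0,0,0.45],
    [0,0,0.7],
    [0,0,1],
    [0,0,1]
  ],
  "yaw": [0,0,0,0,0],
  "claw": [-0.3,-0.3,-0.3,-0.3,-0.3]
}}

```text
time: 10.3
eef_pos: [0.6319, -0.0024, 0.1257]
tool_rot: [0.002, 0.733, 0.681, 0.003]
wrist_force: [0.3, -0.3, -0.0]
gripper_width: 0.0554
grip_force: 0.0
```

>>> {"api": "step_arm", "payload": {
  "delta_pos": [
    [-0.2,0.12,0.4],
    [-0.5,0.35,0.8],
    [-0.9,0.67,0.85],
    [-0.9,0.67,0.85]
  ],
  "yaw": [0,0,0,0],
  "claw": [-0.4,-0.4,-0.4,-0.4]
}}

```text
time: 10.8
eef_pos: [0.5373, 0.0684, 0.207]
tool_rot: [-0.001, 0.731, 0.683, 0.001]
wrist_force: [0.2, 0.1, -0.4]
gripper_width: 0.0594
grip_force: 0.0
```

>>> {"api": "step_arm", "payload": {
  "delta_pos": [
    [-0.4,0.33,0],
    [-0.92,0.67,0],
    [-0.92,0.67,0],
    [-0.92,0.67,0],
    [-0.92,0.67,0],
    [-0.92,0.67,0]
  ],
  "yaw": [0,0,0,0,0,0],
  "claw": [-0.4,-0.4,-0.4,-0.4,-0.4,-0.4]
}}

```text
time: 11.55
eef_pos: [0.4483, 0.1309, 0.2062]
tool_rot: [0.0, 0.733, 0.68, -0.0]
wrist_force: [0.5, -0.4, 0.4]
gripper_width: 0.0594
grip_force: 0.0
```

```bash
python3 - <<'E'
from h import *
im,d=grab('scene'); print(manip.get_obs()['eef_pos'])
P=cloud('scene',d); P[d==0]=np.nan
w=P[:,:].reshape(-1,3); m=(abs(w[:,0]-.63)<.03)&(abs(w[:,1])<.03)&(w[:,2]>.066)&(w[:,2]<.1)
print(m.sum(), w[m].mean(0), w[m].min(0), w[m].max(0))
cv2.imwrite('pics/s2.png',cv2.resize(im[150:310,190:430],(720,480),interpolation=2)[:,:,::-1])
E
```

```text
[0.4481217  0.13110064 0.20617073]
74 [ 0.62567213 -0.00494035  0.07530479] [ 0.61765251 -0.0120268   0.0660559 ] [0.63657574 0.00729167 0.08248792]
```

View pics/s2.png

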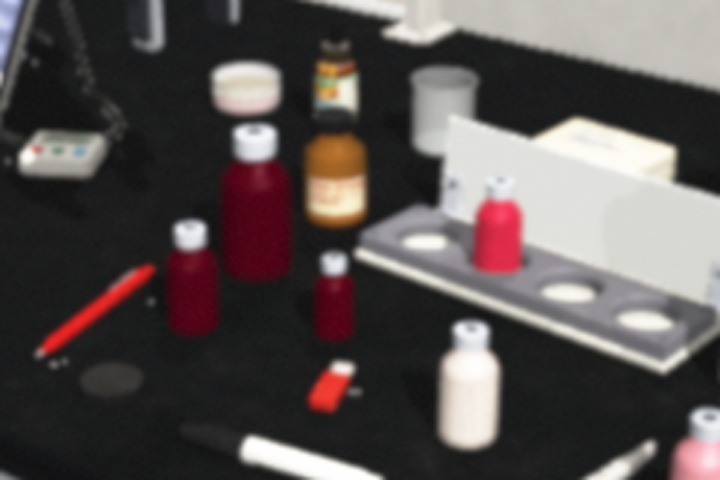

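Rose stands upright in seat 2 (crop (497,225)), and the wine vial at crop (190,280) is clear of the pen and the large look-alike. I'll descend on it.

>>> {"api": "step_arm", "payload": {
  "delta_pos": [
    [-0.01,0.01,-0.4],
    [-0.01,0.01,-0.8],
    [-0.01,0.01,-1],
    [-0.01,0.01,-1],
    [-0.01,0.01,-1],
    [-0.01,0.01,-1]
  ],
  "yaw": [0,0,0,0,0,0],
  "claw": [-0.4,-0.4,-0.4,-0.4,-0.4,-0.4]
}}

```text
time: 12.35
eef_pos: [0.4475, 0.1332, 0.1076]
tool_rot: [0.0, 0.733, 0.681, 0.001]
wrist_force: [0.2, -1.2, 0.4]
gripper_width: 0.0599
grip_force: 0.0
```

>>> {"api": "step_arm", "payload": {
  "delta_pos": [
    [0,0,-0.2],
    [0,0,-0.4],
    [0,0,-0.6],
    [0,0,-0.75],
    [0,0,-0.9],
    [0,0,-0.9],
    [0,0,-0.9]
  ],
  "yaw": [0,0,0,0,0,0,0],
  "claw": [-0.4,-0.4,-0.4,-0.4,-0.4,-0.4,-0.4]
}}

```text
time: 13.22
eef_pos: [0.4469, 0.133, 0.0167]
tool_rot: [0.0, 0.733, 0.681, 0.0]
wrist_force: [0.4, 0.5, 1.1]
gripper_width: 0.0597
grip_force: 0.0
```

>>> {"api": "step_arm", "payload": {
  "delta_pos": [
    [0,0,0],
    [0,0,0],
    [0,0,0],
    [0,0,0],
    [0,0,0],
    [0,0,0]
  ],
  "yaw": [0,0,0,0,0,0],
  "claw": [0.1,0.3,0.3,0.3,0.3,0.3]
}}

```text
time: 13.98
eef_pos: [0.447, 0.1331, 0.0171]
tool_rot: [0.0, 0.733, 0.681, 0.001]
wrist_force: [-0.2, -1.1, 5.6]
gripper_width: 0.0352
grip_force: 25.1
```

>>> {"api": "step_arm", "payload": {
  "delta_pos": [
    [0,0,0.3],
    [0,0,0.65],
    [0,0,1],
    [0,0,1]
  ],
  "yaw": [0,0,0,0],
  "claw": [0.3,0.3,0.3,0.3]
}}

```text
time: 14.48
eef_pos: [0.4484, 0.1337, 0.1188]
tool_rot: [0.001, 0.733, 0.681, 0.003]
wrist_force: [0.4, 0.1, -1.9]
gripper_width: 0.0352
grip_force: 25.4
```

>>> {"api": "step_arm", "payload": {
  "delta_pos": [
    [0,0,0.4],
    [0,0,0.8],
    [0.4,-0.14,0.9],
    [0.87,-0.32,0.9],
    [0.87,-0.32,0.9]
  ],
  "yaw": [0,0,0,0,0],
  "claw": [0.3,0.3,0.3,0.3,0.3]
}}

```text
time: 15.1
eef_pos: [0.5352, 0.0983, 0.2044]
tool_rot: [0.001, 0.734, 0.679, -0.002]
wrist_force: [-0.8, 0.1, -1.5]
gripper_width: 0.0355
grip_force: 25.5
```

>>> {"api": "step_arm", "payload": {
  "delta_pos": [
    [0.4,-0.14,0],
    [0.8,-0.3,0],
    [1,-0.37,0],
    [1,-0.37,0],
    [1,-0.37,0],
    [1,-0.37,0]
  ],
  "yaw": [0,0,0,0,0,0],
  "claw": [0.3,0.3,0.3,0.3,0.3,0.3]
}}

```text
time: 15.85
eef_pos: [0.6325, 0.0648, 0.2062]
tool_rot: [-0.001, 0.732, 0.681, 0.0]
wrist_force: [-0.0, 0.5, -0.3]
gripper_width: 0.035
grip_force: 25.6
```

>>> {"api": "step_arm", "payload": {
  "delta_pos": [
    [0,0,-0.4],
    [0,0,-0.8],
    [0,0,-1],
    [0,0,-1],
    [0,0,-1],
    [0,0,-1]
  ],
  "yaw": [0,0,0,0,0,0],
  "claw": [0.3,0.3,0.3,0.3,0.3,0.3]
}}

```text
time: 16.6
eef_pos: [0.6347, 0.0639, 0.1082]
tool_rot: [0.001, 0.733, 0.681, 0.001]
wrist_force: [0.6, -1.3, -1.7]
gripper_width: 0.0349
grip_force: 25.6
```

>>> {"api": "step_arm", "payload": {
  "delta_pos": [
    [0,0,-0.2],
    [0,0,-0.4],
    [0,0,-0.5],
    [0,0,-0.5],
    [0,0,-0.5],
    [0,0,-0.5]
  ],
  "yaw": [0,0,0,0,0,0],
  "claw": [0.3,0.3,0.3,0.3,0.3,0.3]
}}

```text
time: 17.35
eef_pos: [0.6341, 0.0639, 0.0571]
tool_rot: [0.0, 0.733, 0.681, 0.001]
wrist_force: [0.2, -0.4, -1.1]
gripper_width: 0.0349
grip_force: 25.6
```

>>> {"api": "step_arm", "payload": {
  "delta_pos": [
    [0,0,-0.1],
    [0,0,-0.2],
    [0,0,-0.28],
    [0,0,-0.35],
    [0,0,-0.35],
    [0,0,-0.35]
  ],
  "yaw": [0,0,0,0,0,0],
  "claw": [0.3,0.3,0.3,0.3,0.3,0.3]
}}

```text
time: 18.1
eef_pos: [0.6334, 0.0638, 0.022]
tool_rot: [-0.0, 0.733, 0.681, -0.0]
wrist_force: [-2.7, -0.0, 5.4]
gripper_width: 0.0351
grip_force: 26.2
```

>>> {"api": "step_arm", "payload": {
  "delta_pos": [
    [0,0,0],
    [0,0,0],
    [0,0,0],
    [0,0,0],
    [0,0,0],
    [0,0,0]
  ],
  "yaw": [0,0,0,0,0,0],
  "claw": [0.05,-0.1,-0.2,-0.3,-0.3,-0.3]
}}

```text
time: 18.85
eef_pos: [0.6335, 0.0639, 0.0213]
tool_rot: [0.0, 0.733, 0.681, 0.0]
wrist_force: [-0.7, 0.0, -0.3]
gripper_width: 0.0556
grip_force: 0.0
```

>>> {"api": "step_arm", "payload": {
  "delta_pos": [
    [0,0,0.2],
    [0,0,0.45],
    [0,0,0.7],
    [0,0,1],
    [0,0,1]
  ],
  "yaw": [0,0,0,0,0],
  "claw": [-0.3,-0.3,-0.3,-0.3,-0.3]
}}

```text
time: 19.48
eef_pos: [0.6359, 0.0638, 0.1257]
tool_rot: [0.002, 0.733, 0.681, 0.003]
wrist_force: [0.2, 0.3, -1.0]
gripper_width: 0.0554
grip_force: 0.0
```

>>> {"api": "step_arm", "payload": {
  "delta_pos": [
    [0,0,0.5],
    [-0.4,-0.3,0.85],
    [-0.97,-0.81,0.85],
    [-0.97,-0.81,0.85]
  ],
  "yaw": [0,0,0,0],
  "claw": [-0.4,-0.4,-0.4,-0.4]
}}

```text
time: 19.98
eef_pos: [0.5338, -0.0208, 0.2066]
tool_rot: [-0.001, 0.734, 0.679, 0.0]
wrist_force: [-0.0, -0.4, 0.4]
gripper_width: 0.0595
grip_force: 0.0
```

>>> {"api": "step_arm", "payload": {
  "delta_pos": [
    [-0.4,-0.33,0],
    [-0.8,-0.7,0],
    [-0.97,-0.81,0],
    [-0.97,-0.81,0],
    [-0.97,-0.81,0],
    [-0.97,-0.81,0]
  ],
  "yaw": [0,0,0,0,0,0],
  "claw": [-0.4,-0.4,-0.4,-0.4,-0.4,-0.4]
}}

```text
time: 20.72
eef_pos: [0.4403, -0.0972, 0.2062]
tool_rot: [0.0, 0.732, 0.681, -0.0]
wrist_force: [-0.4, 1.0, -0.2]
gripper_width: 0.06
grip_force: 0.0
```

```bash
python3 - <<'E'
from h import *
im,d=grab('scene'); print(manip.get_obs()['eef_pos'])
cv2.imwrite('pics/s3.png',cv2.resize(im[150:330,220:490],(720,480),interpolation=2)[:,:,::-1])
E
```

```text
[ 0.44014078 -0.09735823  0.20617917]
```

View pics/s3.png

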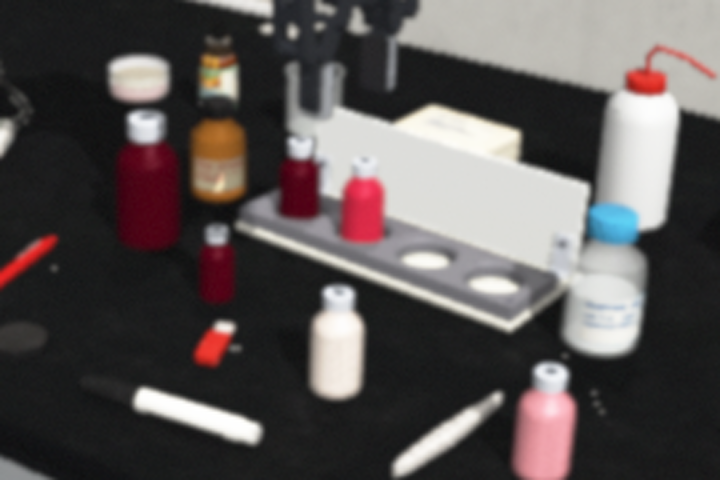

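Wine and rose stand seated and upright at crop (300,180) and (363,200). Faint vial next.

>>> {"api": "step_arm", "payload": {
  "delta_pos": [
    [-0.02,-0.01,-0.4],
    [-0.02,-0.01,-0.8],
    [-0.02,-0.01,-1],
    [-0.02,-0.01,-1],
    [-0.02,-0.01,-1],
    [-0.02,-0.01,-1]
  ],
  "yaw": [0,0,0,0,0,0],
  "claw": [-0.4,-0.4,-0.4,-0.4,-0.4,-0.4]
}}

```text
time: 21.52
eef_pos: [0.4385, -0.0991, 0.1074]
tool_rot: [0.001, 0.733, 0.681, 0.001]
wrist_force: [-0.1, -0.8, 0.1]
gripper_width: 0.0596
grip_force: 0.0
```

>>> {"api": "step_arm", "payload": {
  "delta_pos": [
    [0,0,-0.2],
    [0,0,-0.4],
    [0,0,-0.6],
    [0,0,-0.75],
    [0,0,-0.9],
    [0,0,-0.9],
    [0,0,-0.9]
  ],
  "yaw": [0,0,0,0,0,0,0],
  "claw": [-0.4,-0.4,-0.4,-0.4,-0.4,-0.4,-0.4]
}}

```text
time: 22.4
eef_pos: [0.4379, -0.0993, 0.0167]
tool_rot: [0.0, 0.733, 0.681, 0.0]
wrist_force: [0.4, -0.1, 0.5]
gripper_width: 0.0597
grip_force: 0.0
```

>>> {"api": "step_arm", "payload": {
  "delta_pos": [
    [0,0,0],
    [0,0,0],
    [0,0,0],
    [0,0,0],
    [0,0,0],
    [0,0,0]
  ],
  "yaw": [0,0,0,0,0,0],
  "claw": [0.1,0.3,0.3,0.3,0.3,0.3]
}}

```text
time: 23.15
eef_pos: [0.438, -0.0991, 0.017]
tool_rot: [0.0, 0.733, 0.681, 0.001]
wrist_force: [-1.8, 0.7, 5.6]
gripper_width: 0.0348
grip_force: 25.0
```

>>> {"api": "step_arm", "payload": {
  "delta_pos": [
    [0,0,0.3],
    [0,0,0.65],
    [0,0,1],
    [0,0,1]
  ],
  "yaw": [0,0,0,0],
  "claw": [0.3,0.3,0.3,0.3]
}}

```text
time: 23.65
eef_pos: [0.4396, -0.0992, 0.1187]
tool_rot: [0.002, 0.733, 0.681, 0.003]
wrist_force: [-0.5, 0.9, -0.1]
gripper_width: 0.0348
grip_force: 25.5
```

>>> {"api": "step_arm", "payload": {
  "delta_pos": [
    [0,0,0.4],
    [0,0,0.8],
    [0.4,-0.06,0.9],
    [0.86,-0.14,0.9],
    [0.86,-0.14,0.9]
  ],
  "yaw": [0,0,0,0,0],
  "claw": [0.3,0.3,0.3,0.3,0.3]
}}

```text
time: 24.28
eef_pos: [0.5249, -0.113, 0.2037]
tool_rot: [0.0, 0.732, 0.681, -0.003]
wrist_force: [-0.2, 0.2, -1.6]
gripper_width: 0.0351
grip_force: 25.5
```

>>> {"api": "step_arm", "payload": {
  "delta_pos": [
    [0.4,-0.06,0],
    [0.8,-0.12,0],
    [0.96,-0.16,0],
    [0.96,-0.16,0],
    [0.96,-0.16,0],
    [0.96,-0.16,0]
  ],
  "yaw": [0,0,0,0,0,0],
  "claw": [0.3,0.3,0.3,0.3,0.3,0.3]
}}

```text
time: 25.02
eef_pos: [0.6185, -0.129, 0.2064]
tool_rot: [-0.0, 0.733, 0.681, 0.0]
wrist_force: [-0.5, 0.6, -1.1]
gripper_width: 0.0353
grip_force: 25.6
```

>>> {"api": "step_arm", "payload": {
  "delta_pos": [
    [0,0,-0.4],
    [0,0,-0.8],
    [0,0,-1],
    [0,0,-1],
    [0,0,-1],
    [0,0,-1]
  ],
  "yaw": [0,0,0,0,0,0],
  "claw": [0.3,0.3,0.3,0.3,0.3,0.3]
}}

```text
time: 25.78
eef_pos: [0.6206, -0.1295, 0.1081]
tool_rot: [0.001, 0.733, 0.681, 0.001]
wrist_force: [-1.3, 0.1, -0.8]
gripper_width: 0.0355
grip_force: 25.6
```

>>> {"api": "step_arm", "payload": {
  "delta_pos": [
    [0,0,-0.2],
    [0,0,-0.4],
    [0,0,-0.5],
    [0,0,-0.5],
    [0,0,-0.5],
    [0,0,-0.5]
  ],
  "yaw": [0,0,0,0,0,0],
  "claw": [0.3,0.3,0.3,0.3,0.3,0.3]
}}

```text
time: 26.52
eef_pos: [0.62, -0.1293, 0.057]
tool_rot: [0.001, 0.733, 0.681, 0.0]
wrist_force: [0.3, -0.3, -1.0]
gripper_width: 0.0351
grip_force: 25.6
```

>>> {"api": "step_arm", "payload": {
  "delta_pos": [
    [0,0,-0.1],
    [0,0,-0.2],
    [0,0,-0.28],
    [0,0,-0.35],
    [0,0,-0.35],
    [0,0,-0.35]
  ],
  "yaw": [0,0,0,0,0,0],
  "claw": [0.3,0.3,0.3,0.3,0.3,0.3]
}}

```text
time: 27.28
eef_pos: [0.6195, -0.1293, 0.022]
tool_rot: [-0.0, 0.733, 0.681, 0.0]
wrist_force: [-2.5, -0.5, 5.0]
gripper_width: 0.0354
grip_force: 26.2
```

>>> {"api": "step_arm", "payload": {
  "delta_pos": [
    [0,0,0],
    [0,0,0],
    [0,0,0],
    [0,0,0],
    [0,0,0],
    [0,0,0]
  ],
  "yaw": [0,0,0,0,0,0],
  "claw": [0.05,-0.1,-0.2,-0.3,-0.3,-0.3]
}}

```text
time: 28.02
eef_pos: [0.6195, -0.1292, 0.0214]
tool_rot: [0.0, 0.733, 0.681, 0.0]
wrist_force: [0.9, -0.2, 0.3]
gripper_width: 0.0559
grip_force: 0.0
```

>>> {"api": "step_arm", "payload": {
  "delta_pos": [
    [0,0,0.2],
    [0,0,0.45],
    [0,0,0.7],
    [0,0,1],
    [0,0,1]
  ],
  "yaw": [0,0,0,0,0],
  "claw": [-0.3,-0.3,-0.3,-0.3,-0.3]
}}

```text
time: 28.65
eef_pos: [0.6217, -0.13, 0.1255]
tool_rot: [0.002, 0.733, 0.681, 0.002]
wrist_force: [0.6, -0.1, 0.6]
gripper_width: 0.0551
grip_force: 0.0
```

>>> {"api": "step_arm", "payload": {
  "delta_pos": [
    [0,0,0.5],
    [-0.4,-0.27,0.85],
    [-0.95,-0.65,0.85],
    [-0.95,-0.65,0.85]
  ],
  "yaw": [0,0,0,0],
  "claw": [-0.4,-0.4,-0.4,-0.4]
}}

```text
time: 29.15
eef_pos: [0.5204, -0.1984, 0.2069]
tool_rot: [-0.0, 0.735, 0.678, 0.0]
wrist_force: [0.7, 0.4, 0.9]
gripper_width: 0.0599
grip_force: 0.0
```

>>> {"api": "step_arm", "payload": {
  "delta_pos": [
    [-0.4,-0.27,0],
    [-0.8,-0.55,0],
    [-0.95,-0.65,0],
    [-0.95,-0.65,0],
    [-0.95,-0.65,0],
    [-0.95,-0.65,0]
  ],
  "yaw": [0,0,0,0,0,0],
  "claw": [-0.4,-0.4,-0.4,-0.4,-0.4,-0.4]
}}

```text
time: 29.9
eef_pos: [0.4307, -0.258, 0.2062]
tool_rot: [0.0, 0.732, 0.682, -0.0]
wrist_force: [-0.0, -0.1, -0.1]
gripper_width: 0.0594
grip_force: 0.0
```

>>> {"api": "step_arm", "payload": {
  "delta_pos": [
    [0,0,-0.4],
    [0,0,-0.8],
    [0,0,-1],
    [0,0,-1],
    [0,0,-1],
    [0,0,-1]
  ],
  "yaw": [0,0,0,0,0,0],
  "claw": [-0.4,-0.4,-0.4,-0.4,-0.4,-0.4]
}}

```text
time: 30.65
eef_pos: [0.4305, -0.2594, 0.1074]
tool_rot: [0.001, 0.732, 0.681, 0.001]
wrist_force: [-0.3, -0.6, 0.3]
gripper_width: 0.0598
grip_force: 0.0
```

>>> {"api": "step_arm", "payload": {
  "delta_pos": [
    [-0.01,-0.01,-0.2],
    [-0.01,-0.01,-0.4],
    [-0.01,-0.01,-0.6],
    [-0.01,-0.01,-0.75],
    [-0.01,-0.01,-0.9],
    [-0.01,-0.01,-0.9],
    [-0.01,-0.01,-0.9]
  ],
  "yaw": [0,0,0,0,0,0,0],
  "claw": [-0.4,-0.4,-0.4,-0.4,-0.4,-0.4,-0.4]
}}

```text
time: 31.52
eef_pos: [0.4289, -0.2605, 0.0168]
tool_rot: [0.0, 0.733, 0.681, 0.0]
wrist_force: [1.0, 0.2, 0.8]
gripper_width: 0.0598
grip_force: 0.0
```

>>> {"api": "step_arm", "payload": {
  "delta_pos": [
    [0,0,0],
    [0,0,0],
    [0,0,0],
    [0,0,0],
    [0,0,0],
    [0,0,0]
  ],
  "yaw": [0,0,0,0,0,0],
  "claw": [0.1,0.3,0.3,0.3,0.3,0.3]
}}

```text
time: 32.28
eef_pos: [0.429, -0.2603, 0.017]
tool_rot: [0.0, 0.733, 0.681, 0.0]
wrist_force: [-0.9, -0.1, 6.5]
gripper_width: 0.0356
grip_force: 25.0
```

>>> {"api": "step_arm", "payload": {
  "delta_pos": [
    [0,0,0.3],
    [0,0,0.65],
    [0,0,1],
    [0,0,1]
  ],
  "yaw": [0,0,0,0],
  "claw": [0.3,0.3,0.3,0.3]
}}

```text
time: 32.78
eef_pos: [0.4303, -0.2608, 0.1185]
tool_rot: [0.002, 0.733, 0.681, 0.002]
wrist_force: [-0.3, -0.1, -2.0]
gripper_width: 0.0354
grip_force: 25.5
```

>>> {"api": "step_arm", "payload": {
  "delta_pos": [
    [0,0,0.4],
    [0,0,0.8],
    [0.4,0.4,0.9],
    [0.98,0.98,0.9],
    [0.98,0.98,0.9]
  ],
  "yaw": [0,0,0,0,0],
  "claw": [0.3,0.3,0.3,0.3,0.3]
}}

```text
time: 33.4
eef_pos: [0.5285, -0.1571, 0.2044]
tool_rot: [-0.001, 0.73, 0.683, -0.0]
wrist_force: [-0.5, -1.0, -1.8]
gripper_width: 0.0352
grip_force: 25.6
```

>>> {"api": "step_arm", "payload": {
  "delta_pos": [
    [0.35,0.35,0],
    [0.7,0.7,0],
    [0.98,0.98,0],
    [0.98,0.98,0],
    [0.98,0.98,0],
    [0.98,0.98,0],
    [0.98,0.98,0]
  ],
  "yaw": [0,0,0,0,0,0,0],
  "claw": [0.3,0.3,0.3,0.3,0.3,0.3,0.3]
}}

```text
time: 34.28
eef_pos: [0.6239, -0.0653, 0.2065]
tool_rot: [-0.0, 0.733, 0.68, 0.0]
wrist_force: [-0.1, -0.7, -1.1]
gripper_width: 0.0353
grip_force: 25.6
```

>>> {"api": "step_arm", "payload": {
  "delta_pos": [
    [0,0,-0.3],
    [0,0,-0.6],
    [0,0,-0.8],
    [0,0,-0.8],
    [0,0,-0.8],
    [0,0,-0.8]
  ],
  "yaw": [0,0,0,0,0,0],
  "claw": [0.3,0.3,0.3,0.3,0.3,0.3]
}}

```text
time: 35.02
eef_pos: [0.6254, -0.0643, 0.1277]
tool_rot: [0.001, 0.733, 0.681, 0.001]
wrist_force: [-0.2, -0.2, -1.1]
gripper_width: 0.0352
grip_force: 25.6
```

>>> {"api": "step_arm", "payload": {
  "delta_pos": [
    [0,0,-0.2],
    [0,0,-0.4],
    [0,0,-0.6],
    [0,0,-0.7],
    [0,0,-0.7],
    [0,0,-0.7]
  ],
  "yaw": [0,0,0,0,0,0],
  "claw": [0.3,0.3,0.3,0.3,0.3,0.3]
}}

```text
time: 35.78
eef_pos: [0.625, -0.0644, 0.0569]
tool_rot: [0.001, 0.733, 0.681, 0.0]
wrist_force: [-0.5, -0.1, -0.1]
gripper_width: 0.0352
grip_force: 25.6
```

>>> {"api": "step_arm", "payload": {
  "delta_pos": [
    [0,0,-0.1],
    [0,0,-0.2],
    [0,0,-0.28],
    [0,0,-0.35],
    [0,0,-0.35],
    [0,0,-0.35]
  ],
  "yaw": [0,0,0,0,0,0],
  "claw": [0.3,0.3,0.3,0.3,0.3,0.3]
}}

```text
time: 36.52
eef_pos: [0.6245, -0.0643, 0.0219]
tool_rot: [-0.0, 0.733, 0.681, 0.0]
wrist_force: [-2.4, 1.2, 5.7]
gripper_width: 0.0352
grip_force: 26.2
```

>>> {"api": "step_arm", "payload": {
  "delta_pos": [
    [0,0,0],
    [0,0,0],
    [0,0,0],
    [0,0,0],
    [0,0,0],
    [0,0,0]
  ],
  "yaw": [0,0,0,0,0,0],
  "claw": [0.05,-0.1,-0.2,-0.3,-0.3,-0.3]
}}

```text
time: 37.28
eef_pos: [0.6245, -0.0641, 0.0213]
tool_rot: [0.0, 0.733, 0.681, 0.0]
wrist_force: [0.3, -0.4, -0.2]
gripper_width: 0.0559
grip_force: 0.0
```

>>> {"api": "step_arm", "payload": {
  "delta_pos": [
    [0,0,0.2],
    [0,0,0.45],
    [0,0,0.7],
    [0,0,1],
    [0,0,1]
  ],
  "yaw": [0,0,0,0,0],
  "claw": [-0.3,-0.3,-0.3,-0.3,-0.3]
}}

```text
time: 37.9
eef_pos: [0.6267, -0.0648, 0.1256]
tool_rot: [0.002, 0.733, 0.681, 0.003]
wrist_force: [-0.0, -0.9, -0.0]
gripper_width: 0.0558
grip_force: 0.0
```

>>> {"api": "step_arm", "payload": {
  "delta_pos": [
    [0,0,0.5],
    [-0.2,-0.3,0.85],
    [-0.5,-0.9,0.85],
    [-0.5,-0.9,0.85]
  ],
  "yaw": [0,0,0,0],
  "claw": [-0.4,-0.4,-0.4,-0.4]
}}

```text
time: 38.4
eef_pos: [0.5716, -0.1606, 0.2076]
tool_rot: [0.001, 0.736, 0.677, -0.0]
wrist_force: [-0.4, 0.0, -0.4]
gripper_width: 0.0598
grip_force: 0.0
```

>>> {"api": "step_arm", "payload": {
  "delta_pos": [
    [-0.3,-0.4,0],
    [-0.6,-0.8,0],
    [-0.8,-1,0],
    [-0.8,-1,0],
    [-0.8,-1,0],
    [-0.8,-1,0]
  ],
  "yaw": [0,0,0,0,0,0],
  "claw": [-0.4,-0.4,-0.4,-0.4,-0.4,-0.4]
}}

```text
time: 39.15
eef_pos: [0.4957, -0.2523, 0.2062]
tool_rot: [-0.0, 0.732, 0.682, -0.0]
wrist_force: [0.4, 0.1, -0.0]
gripper_width: 0.0601
grip_force: 0.0
```

```bash
python3 - <<'E'
from h import *
b,d=grab('top'); im,_=grab('scene')
P=cloud('top',d); P[d==0]=np.nan; w=P.reshape(-1,3)
for n,c,z in(('wine',(.6344,.0632),.079),('red',(.6297,-.0006),.079),('pink',(.6249,-.0644),.079),('faint',(.6202,-.1282),.079),('stock',(.6504,.1598),.088),('buf',(.6074,-.2238),.105)):
    m=(np.hypot(w[:,0]-c[0],w[:,1]-c[1])<.022)&(abs(w[:,2]-z)<.008); print(n,m.sum(),w[m].mean(0).round(4),'exp',c,'zmax',w[m,2].max().round(4))
cv2.imwrite('pics/fin.png',np.hstack([cv2.resize(im[150:310,270:430],(400,400),interpolation=2),cv2.resize(b[120:280,260:420],(400,400),interpolation=2)])[:,:,::-1])
E
```

```text
wine 70 [0.6341 0.0625 0.0775] exp (0.6344, 0.0632) zmax 0.0829
red 70 [ 0.6302 -0.0009  0.0784] exp (0.6297, -0.0006) zmax 0.0832
pink 70 [ 0.625  -0.0657  0.0784] exp (0.6249, -0.0644) zmax 0.0847
faint 69 [ 0.6204 -0.1289  0.0782] exp (0.6202, -0.1282) zmax 0.0833
stock 160 [0.6501 0.1599 0.0871] exp (0.6504, 0.1598) zmax 0.0945
buf 221 [ 0.6075 -0.2236  0.1038] exp (0.6074, -0.2238) zmax 0.1096
```

View pics/fin.png

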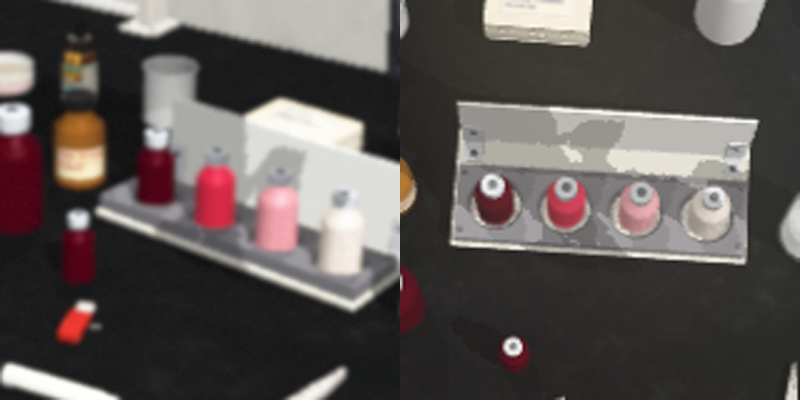

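All four vials stand upright in their seats: wine, red, pink and faint at top-crop x of about 495, 567, 640 and 711. Their cap tops are at 78 mm, and neither bottle has moved. I'll hand the job in.

```bash
python3 -c "
from rig import ticket; print(ticket.close_job())"
```

```text
the job is handed in; nothing more can be done
None
```

The four vials stand upright in the white stand, running from palest beside the buffer bottle to darkest beside the stock bottle; in the last camera check each was within about 2 mm of its seat centre and neither bottle had moved. The job is handed in, but no verdict came back.

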